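# Dowel the blank, then rock the locating block out of the jig

### The arm

A 6-joint arm with a two-finger parallel gripper is mounted at the origin on the work surface. World frame = base frame: x ahead of the robot, y to its left, z up, the work surface at z = 0. Lengths are in mm, angles in rad, forces in N, time in s.
With the tool pointing down it reaches from about 275 to 1000 mm from the base axis. Payload 8.4 kg.
Tool frame: the origin (TCP) lies on the centre line of the jaws, within the pads' length; the fingertips stand 17 mm ahead of it and the grasp point (between the pads) lies 2 mm behind it (r.tcp_to_tips is the z of the fingertips in the tool frame, in mm); z points along the fingers, y is the direction in which the jaws open and shut (so a half turn about z gives the same grasp; the last joint's range is limited). The gripper opens to 85 mm and grips with 20 to 120 N. Pads are 22 mm wide; open, the fingers measure 114 mm over their backs; the gripper's body (76 mm by 85 mm) begins 54 mm behind the grasp point. The pads swing forward as they close: fully open they stand 13 mm farther back than shut.
Start: joints at [1.192, 0.353, 1.633, -0, 1.155, -0.002], TCP at [229.966, 581.157, 248.281] pointing down, gripper open.
Joint ranges: [-2.63, 2.63], [-0.92, 2.1], [0.06, 2.66], [-1.3, 4.44], [0, 2.69], [-3.02, 3.02]. Speed limits (rad/s): [2.22, 2.22, 2.79, 3.14, 3.14, 3.14].

### API

Orientations are given as [roll, pitch, yaw] about the fixed x, y, z axes, in that order (R = Rz(yaw) Ry(pitch) Rx(roll)).
In Python, from rig import r, cams, job gives the robot as it stands.
- The arm moves only by the tool drive_tool, never from a script. Its argument "deltas" is a list of rows, each a list of 4 numbers: the shift along the tool's x, y, z in cm, then the turn about the tool's z in rad. In form: [[x, y, z, roll], ...]. A call has 1 to 12 rows; each row shifts and turns the commanded pose from where the row before left it, along the tool's axes as they then stand; what a row does not reach is not made up. A row lasts 1/12 s, in which the tool goes at most 41.7 mm and 7.16 degrees, less where a joint would pass 70% of its speed; a pose out of reach is approached as far as the arm can. A call with a gripper value outside its range is refused whole. "jaw" is the closure, from 0 (fully open) to 1 (shut), set as the call begins (left out, the last holds). The fingers move at their own pace and stop on an object; "force" is the grip in N (left out, the last holds). Time passes only in rows, so rows that do not move let the fingers close. It gives the time, the measured TCP pose, the force and the opening at its end, in the units of the state.
- r.sense(): the state, without advancing time (a new reading comes with each control period).
- cams.grab_frame(name): name is "scene" or "top"; returns (picture, depth): 400x640x3 uint8, red, green, blue; 400x640 float32, mm along the optical axis (not along the pixel's ray), 0 where there is no reading.
- cams.camera_params(name): a dict with "fx", "fy", "cx", "cy" (pixels), "k1" (the pictures are not rectified: a ray, as slopes to the right and down, at radius r is drawn at 1 + k1 r^2 times it, then the intrinsics apply), "R" (3x3) and "t" (3): a world point X has camera coordinates R X + t. Camera axes: x right, y down, z forward; pixel columns grow to the right and rows downward; lengths in mm; the calibration is good to about 2 mm. A picture is of the moment at which its call begins. camera_params takes no time and is no camera call.
- job.sign_off(): hands the job in, once; it reports no verdict.
The state is a dict: "clock": time; "qpos": joint angles; "qvel": joint speeds; "joint_efforts": joint torques, N m; "eef_pos": TCP position; "tcp_rot": TCP orientation; "contact_force": force on the tool from outside, world axes, zero at the start; "wrist_torque": the same for the moment, N m; "opening": opening from 0.0 (shut) to 1.0 (fully open).
Only numpy, scipy, OpenCV 4.12 (cv2) and the standard library are available. Lean on these libraries where they do the work, as an engineer would, in place of code of your own. Each camera call takes 0.05 s, during which the arm holds its last target. There are 200 camera calls.

### The job

Dowel the dark blank in the doweling jig: stand the thick dowel in hole one (marked with one dot), then the thin dowel in hole two (two dots), each fully home and let go. Then free the locating block, which is held fast under two stiff keepers and will not pull straight out: grip its shank and rock it well over to one side and then to the other so that it shoves each keeper back, lift it straight out, and finish while still holding it still and upright, directly over its pocket and just clear of the jig. Leave the other things on the bench where they are.

Things in the scene. Friction and masses are not known exactly. Their poses are not given: they have to be found in the camera images.
- jig: Doweling jig fixed to the bench: plywood base 170 (x) x 320 (y) x 12 mm. Origin at the centre of its underside, z up, y along its length. On its +y half lies the dark blank with two holes (100 x 165 x 25 mm, top 37 mm above the bench); the locating block stands at jig (0, -90) mm. Highest fixed part: steel straps over the keepers, 76 mm (bolt heads 79), 56 mm wide in x.
- hole_one (a point): Centre of the mouth of hole one (one brass dot beside it), on the blank's top, 37 mm above the bench; 30.5 mm diameter, 25 mm deep with a solid floor, small chamfer. The hole nearer to the locating block, at jig (0, 25) mm. Axes as the jig's.
- hole_two (a point): Centre of the mouth of hole two (two brass dots beside it), on the blank's top, 37 mm above the bench; 20.5 mm diameter, 25 mm deep with a solid floor, small chamfer. 85 mm from hole one along jig +y. Axes as the jig's.
- thick_dowel_centre (a point): Centre of the thick plain wood dowel, 28 mm diameter, 100 mm long, chamfered foot, standing upright on the bench at the left; point half-way up (50 mm above its foot), z along it. Fully home its foot is on the hole's floor, 12 mm above the bench, and 75 mm stands proud of the blank.
- thick_dowel: The same thick dowel; origin at the centre of its foot.
- thin_dowel_centre (a point): Centre of the thin plain wood dowel, 18 mm diameter, 100 mm long, chamfered foot, standing upright on the bench at the left; point half-way up (50 mm above its foot), z along it. It seats as the thick one does.
- thin_dowel: The same thin dowel; origin at the centre of its foot.
- block_grip (a point): Grip point of the light wood locating block, mid-shank, 20 mm below its top, 102 mm above its foot; at the start 114 mm above the bench. z up along the block; x, y parallel to the jig's at the start. Shank: 36 mm in x (grip it across x), 20 mm in y, 80 mm long. Below the shoulders it is 31 mm wide in y, with a half-round foot: it rocks towards jig +y and -y.
- block: The locating block as a whole, 122 mm tall, 0.1 kg; origin at the lowest point of its rounded foot, z up along it.
- block_foot (a point): Lowest point of the block's rounded foot; at the start 12 mm above the bench, 17.5 mm below the top of the shallow pocket's walls.
- pocket (a point): Axis about which the block rocks, in its pocket: centre of the half-round foot, 27.5 mm above the bench, 86.5 mm below the grip point when upright. The rocking axis is the jig's x. Axes as the jig's. The pocket has 1.5 mm play on each side.
- keeper_left (a joint): Metres the keeper on the block's jig +y side is pushed back: 0 at the start, stop at 0.0075. Dark steel bar 58 to 72 mm above the bench, overlapping the block's shoulder by 5 mm. Stiff (7 N), stays where pushed. The block comes out only when both are back more than 5 mm; leaning it 0.17 rad to a side (15 mm at the grip point) pushes that side's keeper about 7 mm.
- keeper_right (a joint): The same for the keeper on the block's jig -y side.
- mallet_big: Bystander: large turned beech mallet standing upright on its head, 86 mm across and 236 mm tall, handle up; origin at its underside.
- mallet_small: Bystander: smaller turned mallet standing upright on its head, 73 mm across and 200 mm tall, handle up; origin at its underside.
- chisel_wide: Bystander: chisel lying on the bench beyond the jig, 250 mm long, dark handle; origin at its underside.
- chisel_narrow: Bystander: narrow chisel lying on the bench between the jig and the dowels, 250 mm long, dark handle; origin at its underside.
- try_square: Bystander: try square lying flat, dark 110 mm stock and 150 mm steel blade; origin at its underside.
- glue_bottle: Bystander: closed white bottle, 60 mm across, 150 mm tall, standing; origin at its underside.
- offcut: Bystander: dark wood offcut 70 x 45 x 30 mm lying on the bench past the dowels; origin at its underside.
Not all that is in view belongs to the job. What is shaped like the thin_dowel but pink or purple is not meant.

How it is judged (in metres and radians):
On the way, in this order (a step that is already met when the one before it is completed fails the run):
1. the thick dowel stands fully home in hole one, let go (z of thick_dowel_centre in the frame of jig below 0.066 m and horizontal distance between thick_dowel_centre and hole_one below 0.008 m and angle between thick_dowel_centre's own z axis and vertical below 0.15 rad and contact force between the fingers and thick_dowel below 0.2 N), for 0.2 s.
2. then the thin dowel stands fully home in hole two, let go (z of each of thick_dowel_centre, thin_dowel_centre in the frame of jig below 0.066 m and horizontal distance between thick_dowel_centre and hole_one below 0.008 m and angle between each of thick_dowel_centre, thin_dowel_centre's own z axis and vertical below 0.15 rad and horizontal distance between thin_dowel_centre and hole_two below 0.008 m and contact force between the fingers and thin_dowel below 0.2 N), for 0.2 s.
3. then the gripped block is rocked to one side, pushing that keeper back by more than 4 mm (contact force between the fingers and block above 1 N and angle between block_grip's own z axis and vertical above 0.06 rad and value of joint any of keeper_left, keeper_right above 0.004 m), for 0.05 s.
4. then it is rocked to the other side, so that both keepers are back by more than 4 mm (contact force between the fingers and block above 1 N and angle between block_grip's own z axis and vertical above 0.06 rad and value of joint each of keeper_left, keeper_right above 0.004 m), for 0.05 s.
At the end, for the whole second after the job is handed in: Both dowels home in their holes (4 mm, 0.15 rad) and let go; both keepers back over 4 mm; the gripper alone holds the block still, upright (0.2 rad), foot within 40 mm of the pocket axis and 85 to 180 mm above the bench, clear of the jig (all of step 2 and contact force between the fingers and thick_dowel below 0.2 N and value of joint each of keeper_left, keeper_right above 0.004 m and contact force between the fingers and block above 1 N and height (world z) of block_foot between 0.085 and 0.18 m and horizontal distance between block_foot and pocket below 0.04 m and angle between block_grip's own z axis and vertical below 0.2 rad and contact force between block and jig below 0.2 N and linear speed of block below 0.03 m/s); the arm keeps its last pose, push and grip.
It fails at once if a bystander is moved by more than 30 mm (distance of any of mallet_big, mallet_small, chisel_wide, chisel_narrow, try_square, glue_bottle, offcut from where it was at the start of the episode above 0.03 m).
It also fails if it takes over 61 s, if anything falls off the work surface, if the arm or the gripper's body presses on something with over 40 N, if the wrist force passes 120 N, or if a joint passes its speed limit or range.

## Working session

There is one attempt and no reset: what is moved stays moved. The work goes in short steps, Python scripts to look and compute and a tool call to move; the robot and the scene stay as the last step left them, time stands still between calls to the robot, and variables do not carry over. Pictures are saved under pics/ and viewed, about 8 in all and at most 12, crops included, and the job is handed in when it is done.

Besides the shell and the picture viewer there is one more tool, called after "Request:" in YAML: its name, and indented under it one key for each argument. drive_tool: Moves the arm, as the interface text tells. Its arguments: {"type":"object","properties":{"deltas":{"type":"array"},"jaw":{"type":"number"},"force":{"type":"number"}},"required":["deltas"]}

```bash
ls; mkdir -p pics
cat > h.py <<'E'
import numpy as np, cv2
from rig import r, cams, job
def ray(name,uv):
    p=cams.camera_params(name); K=np.array([[p['fx'],0,p['cx']],[0,p['fy'],p['cy']],[0,0,1.]])
    s=cv2.undistortPoints(np.array(uv,float).reshape(-1,1,2),K,np.array([p['k1'],0,0,0.])).reshape(-1,2)
    R=np.array(p['R']);t=np.array(p['t'])
    return -R.T@t,(np.c_[s,np.ones(len(s))]@R)
def plane(name,uv,z):
    o,d=ray(name,uv); return o+d*((z-o[2])/d[:,2])[:,None]
def deproj(name,depth):
    h,w=depth.shape; v,u=np.mgrid[:h,:w]; o,d=ray(name,np.c_[u.ravel(),v.ravel()])
    return (o+d*depth.reshape(-1,1)).reshape(h,w,3)
def save(n,im): cv2.imwrite('pics/'+n,cv2.cvtColor(im,cv2.COLOR_RGB2BGR))
E
python3 - <<'E'
from h import *
s=r.sense();print(s)
for n in('scene','top'):
    im,d=cams.grab_frame(n);np.savez(n+'0.npz',im=im,d=d);save(n+'0.png',im)
    p=cams.camera_params(n);R=np.array(p['R']);print(n,p['fx'],p['k1'],-R.T@np.array(p['t']),R[2])
E
```

```text
pics
{'clock': 0.0, 'qpos': array([ 1.19163411e+00,  3.53655051e-01,  1.63415410e+00, -1.07836895e-06,
        1.15519792e+00, -2.39777314e-03]), 'qvel': array([ 9.22727312e-04, -1.04960553e-03, -3.46958885e-04,  1.41006623e-03,
        1.63697903e-03, -9.30847006e-05]), 'joint_efforts': array([ 4.04436596e-04, -6.05236602e+01, -3.42067981e+01, -1.09320201e-04,
        8.98338330e-03,  1.61349931e-05]), 'eef_pos': array([229.77345871, 580.73199717, 247.54881222]), 'tcp_rot': array([-3.14017824e+00, -2.40548915e-06,  2.76482864e+00]), 'contact_force': array([-0.64329074,  0.86337439, -0.54052725]), 'wrist_torque': array([-0.00948303, -0.00817553, -0.0162037 ]), 'opening': 1.0035803939756103}
scene 441.5631081874067 0.017341087130385017 [1244.17364596  699.75433072  965.71249795] [-0.51722026 -0.52879517 -0.6729479 ]
top 405.1086476670133 -0.08680022640675257 [ 369.62850921    5.72378447 1401.11606549] [ 0.14869851 -0.00241583 -0.98887963]
```

View pics/scene0.png

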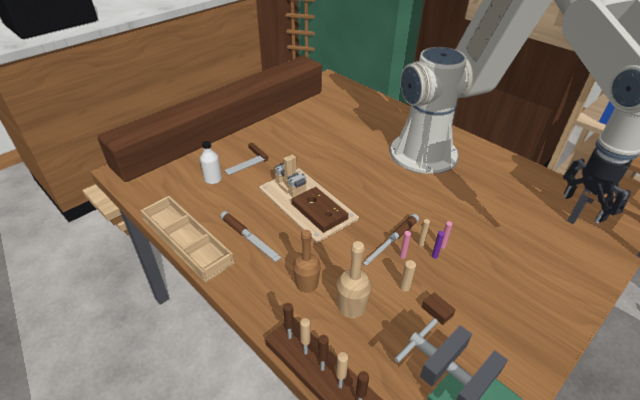

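View pics/top0.png

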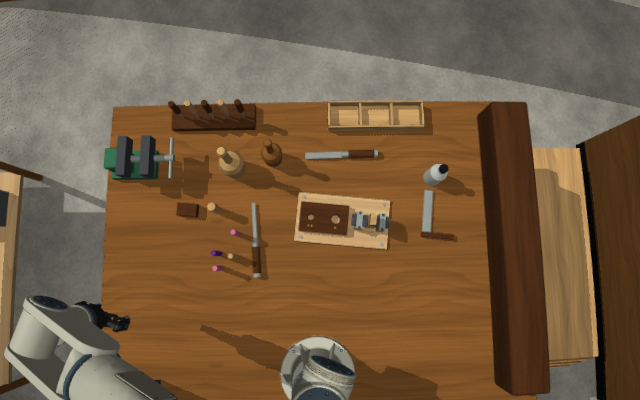

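Scene view: the thick dowel is at (408,277) and the thin tan dowel at (424,232). Things that could be mistaken for the thin dowel are pink (405,244), pink (445,235), purple (437,244) and the tan handles in the tool rack (305,333). In the top view, thick is at (211,207), thin tan at (231,256), and the pink and purple ones at (233,232), (215,268) and (217,253). The jig is at (342,220) with hole one at ≈(336,219) and hole two at ≈(310,217). I'll check this in one enlarged crop of both areas.

Run:
```python
from h import *
T=np.load('top0.npz');S=np.load('scene0.npz')
a=cv2.resize(T['im'][185:285,190:400],None,fx=3.8,fy=3.8,interpolation=cv2.INTER_CUBIC)
b=cv2.resize(S['im'][150:300,255:465],None,fx=3.8,fy=3.8,interpolation=cv2.INTER_CUBIC)[:,:]
save('crop.png',cv2.resize(np.vstack([a,b]),None,fx=.62,fy=.62))
P={n:deproj(n,X['d']) for n,X in(('top',T),('scene',S))}
for n,c in(('top',[(211,207),(231,256),(322,219),(302,200),(250,240)]),('scene',[(408,264),(425,221),(320,208)])):
    for u,v in c: print(n,u,v,P[n][v,u].round(1))
# tan/upright clusters by height between 60 and 110 in both clouds, plus mean colour
for n,X in(('top',T),('scene',S)):
    p=P[n];m=((p[...,2]>60)&(p[...,2]<125)&(p[...,0]>300)&(p[...,0]<800)&(abs(p[...,1])<500)&(X['d']>0)).astype(np.uint8)
    k,l,st,ce=cv2.connectedComponentsWithStats(m)
    for i in range(1,k):
        if st[i,4]>8:
            q=l==i; print(n,st[i,:5],np.median(p[q],0).round(1),'zmax',p[q][:,2].max().round(1),X['im'][q].mean(0).round(0))
```

```text
top 211 207 [551.2 338.6  96.1]
top 231 256 [391.4 268.4 106.2]
top 322 219 [513.5 -24.8  35. ]
top 302 200 [582.4  42.9  16.2]
top 250 240 [447.8 225.4  -5.4]
scene 408 264 [561.1 337.2  98.7]
scene 425 221 [400.8 274.9 100.1]
scene 320 208 [526.6 -17.6  36.4]
top [163 137  12  42 212] [715.9 478.  105.8] zmax 117.9 [120. 120. 111.]
top [260 143  22  22 306] [723.7 138.1  95.7] zmax 124.8 [98. 63. 30.]
top [218 150  26  27 419] [686.4 266.3 112. ] zmax 124.7 [132. 103.  65.]
top [427 164  21  19 241] [ 649.3 -400.2  100.1] zmax 124.7 [146. 147. 138.]
top [207 203  12  10  82] [550.7 334.1  99. ] zmax 106.3 [153. 119.  75.]
top [351 212  39  20 457] [ 499.6 -172.8   74.1] zmax 123.7 [96. 96. 90.]
top [231 230   8   6  37] [466.6 260.5  97.7] zmax 104.1 [148.  82.  97.]
top [211 250   8   6  41] [402.2 325.1  98.1] zmax 105.2 [82. 39. 94.]
top [228 253   8   6  38] [394.6 269.9  98.7] zmax 106.2 [148. 114.  72.]
top [212 265   9   6  42] [353.8 319.4  97.5] zmax 104.7 [152.  84. 100.]
scene [200 150  20  21 310] [ 671.  -395.2   92.3] zmax 125.0 [199. 199. 198.]
scene [275 159  32  29 464] [ 513.6 -171.1   74.1] zmax 124.8 [138. 129. 118.]
scene [422 219   8  14  83] [400.7 278.8  86.6] zmax 101.2 [174. 147. 114.]
scene [435 221  17  24 168] [383.2 330.1  84.7] zmax 101.5 [141.  86. 134.]
scene [403 231   8  14  83] [477.8 270.7  86. ] zmax 101.1 [182. 119. 141.]
scene [293 254  28  26 578] [750.8 160.   91.7] zmax 124.4 [146. 107.  70.]
scene [403 260  13  18 178] [563.4 344.1  90.7] zmax 103.0 [181. 154. 120.]
scene [337 269  35  37 895] [723.9 297.5 105.1] zmax 124.7 [181. 154. 120.]
scene [394 318  43  44 412] [727.3 482.1 105.1] zmax 116.4 [158. 161. 159.]
```

View pics/crop.png

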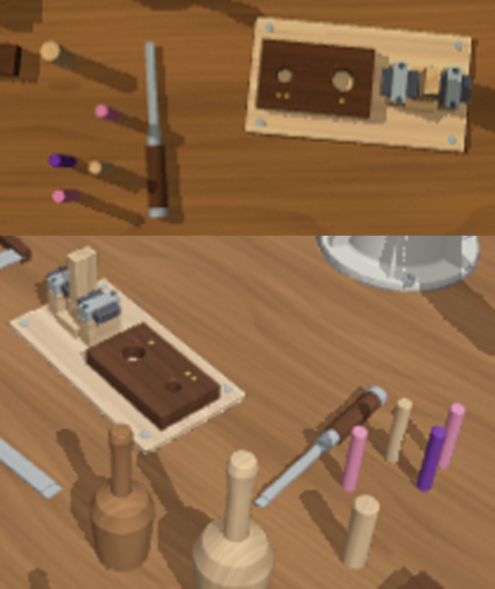

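The crop confirms it: the tan thin dowel is next to the purple one, hole one has one dot and hole two has two. Next I measure precisely.

```bash
cat >> h.py <<'E'
def jigfit(name,im,z=12.,verbose=True):
    hsv=cv2.cvtColor(im,cv2.COLOR_RGB2HSV)
    box=(slice(185,260),slice(285,400)) if name=='top' else (slice(150,250),slice(250,370))
    m=np.zeros(im.shape[:2],np.uint8); m[box]=((hsv[...,2]>150)&(hsv[...,1]<140))[box]
    m=cv2.morphologyEx(m,cv2.MORPH_OPEN,np.ones((3,3),np.uint8))
    k,l,st,ce=cv2.connectedComponentsWithStats(m); i=1+st[1:,4].argmax()
    c=max(cv2.findContours((l==i).astype(np.uint8),cv2.RETR_EXTERNAL,cv2.CHAIN_APPROX_NONE)[0],key=len)
    w=plane(name,c.reshape(-1,2),z)[:,:2]
    return (l==i),w
E
python3 - <<'E'
from h import *
out=[]
for n in('top','scene'):
    X=np.load(n+'0.npz');im=X['im']
    m,w=jigfit(n,im); R=cv2.minAreaRect(w.astype(np.float32)); print(n,'ply',m.sum(),R)
    p=deproj(n,X['d'])
    # blank: dark, height 30..45 near jig
    hsv=cv2.cvtColor(im,cv2.COLOR_RGB2HSV)
    v=im.copy(); v[m]=(0,255,0)
    # dowels
    for nm,c in(('thick',(556,338)),('thin',(397,270))):
        q=((p[...,2]>15)&(np.hypot(p[...,0]-c[0],p[...,1]-c[1])<28)&(hsv[...,0]<25)&(hsv[...,2]>110)&(hsv[...,1]<150))
        q=q.astype(np.uint8);cs=cv2.findContours(q,cv2.RETR_EXTERNAL,cv2.CHAIN_APPROX_NONE)[0];b=max(cs,key=cv2.contourArea)
        v[q>0]=(255,0,0); bb=b.reshape(-1,2)
        (cx,cy),(a,h),an=cv2.minAreaRect(b); print(n,nm,(cx,cy),(a,h),an,q.sum(),'xr',bb.min(0),bb.max(0))
    x0,y0=(190,185) if n=='top' else (255,150)
    out.append(cv2.resize(v[y0:y0+130,x0:x0+210],None,fx=2.4,fy=2.4,interpolation=cv2.INTER_NEAREST))
save('mask.png',np.vstack(out)[:600])
E
```

```text
top ply 2269 ((511.87396240234375, -94.0361328125), (319.486083984375, 170.96665954589844), 83.82841491699219)
top thick (211.0, 206.5) (7.0, 8.0) 90.0 53 xr [207 203] [215 210]
top thin (230.0, 255.5) (5.0, 4.0) 90.0 25 xr [228 253] [232 258]
scene ply 7053 ((481.4083557128906, -111.33316040039062), (496.90777587890625, 427.1187438964844), 46.11485290527344)
scene thick (407.7353820800781, 273.558837890625) (10.914102554321289, 27.891597747802734) 14.03624439239502 288 xr [401 260] [415 287]
scene thin (423.95220947265625, 230.8735809326172) (6.296066761016846, 24.509689331054688) 12.994616508483887 152 xr [419 219] [429 243]
```

View pics/mask.png

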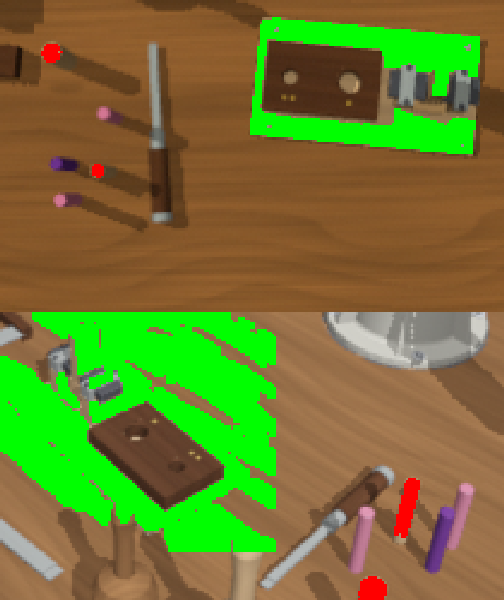

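The top-view plywood mask is clean: 319×171 mm against a true 320×170. The scene-view mask leaks into the bench, so I discard it. Next I cross-check the dowels across both views.

Run:
```python
from h import *
T=np.load('top0.npz')['im'];S=np.load('scene0.npz')['im']
print('top z100',plane('top',[(211,206.5),(230.0,255.5)],100).round(1))
print('top z50',plane('top',[(211,206.5),(230.0,255.5)],100).round(1))
# scene axis: tan upright masks, full length by colour seeds
hsv=cv2.cvtColor(S,cv2.COLOR_RGB2HSV)
for nm,(u,v) in(('thick',(408,272)),('thin',(425,228))):
    print(nm,hsv[v-20:v+24:4,u])
for nm,c in (('thick',(407.7,273.6)),('thin',(423.95,230.9))):
    for z in (50,60): print(nm,z,plane('scene',[c],z).round(1))
th=-.1077;C=np.array([511.9,-94.0]);R=np.array([[np.cos(th),-np.sin(th)],[np.sin(th),np.cos(th)]])
for nm,q,z in(('h1',(0,25),37),('h2',(0,110),37),('blk',(0,-90),114),('blktop',(0,-90),134)):
    w=C+R@q; print(nm,w.round(1))
    for n in('top','scene'):
        p=cams.camera_params(n);K=np.array([[p['fx'],0,p['cx']],[0,p['fy'],p['cy']],[0,0,1.]])
        uv=cv2.projectPoints(np.array([[*w,z]]),cv2.Rodrigues(np.array(p['R']))[0],np.array(p['t'],float),K,np.array([p['k1'],0,0,0.]))[0].ravel();print('  ',n,uv.round(1))
# hole blobs: darker/lighter inside blank, upscaled brightness of top view
g=cv2.cvtColor(T,cv2.COLOR_RGB2HSV)
b=np.array(T[205:236,300:350].sum(2)); print(b[4:24:1,2:44:1])
```

```text
top z100 [[552.3 337.6 100. ]
 [393.1 272.9 100. ]]
top z50 [[552.3 337.6 100. ]
 [393.1 272.9 100. ]]
thick [[ 15 133 152]
 [ 15 132 154]
 [ 16 100 183]
 [ 17  81 211]
 [ 17  89 167]
 [ 17  89 174]
 [ 17  86 183]
 [ 17  85 186]
 [ 17  85 186]
 [ 17  87 179]
 [ 15 132 160]]
thin [[ 14 134 150]
 [ 15 133 157]
 [ 15 134 160]
 [ 17  79 213]
 [ 17  90 161]
 [ 17  87 178]
 [ 17  85 185]
 [ 17  88 180]
 [ 15 120 147]
 [ 14 139 110]
 [ 14 137 115]]
thick 50 [[549.8 336.4  50. ]]
thick 60 [[557.4 340.4  60. ]]
thin 50 [[388.3 272.6  50. ]]
thin 60 [[397.6 277.2  60. ]]
h1 [514.6 -69.1]
   top [335.1 218.4]
   scene [311.4 198.2]
h2 [523.7  15.4]
   top [310.1 216.1]
   scene [328.2 212.6]
blk [ 502.2 -183.5]
   top [372.2 219.2]
   scene [289.6 161.6]
blktop [ 502.2 -183.5]
   top [373.1 218.5]
   scene [289.4 156.6]
[[138 140 144 140 141 145 140 139 134 141 139 134 142 136 139 144 142 142
  141 143 143 144 140 141 148 142 148 150 149 152 153 155 152 157 155 155
  154 156 161 158 161 165]
 [141 142 145 143 148 145 142 147 141 147 142 146 142 143 145 145 144 141
  149 141 140 139 141 143 137 
[... 2521 characters left out ...]
 [140 134 137 140 133 247 283 190 188 301 237 162 145 148 147 145 144 147
  143 139 142 141 144 144 143 136 143 138 140 140 140 138 137 141 139 143
  143 142 151 150 150 153]
 [143 137 136 140 138 173 213 163 172 288 220 152 145 149 146 142 144 146
  140 141 147 141 145 145 145 143 145 143 143 141 141 141 185 187 157 140
  139 138 142 142 142 138]
 [149 145 148 147 148 147 148 143 143 146 146 146 146 148 139 143 146 139
  142 143 145 143 147 142 145 143 145 145 146 140 144 144 273 282 183 144
  146 142 140 144 139 146]
 [149 157 150 146 152 150 155 143 143 148 145 145 143 148 149 141 143 143
  140 145 147 149 148 153 146 150 148 148 147 147 150 148 279 273 179 151
  146 140 141 143 141 149]]
```

Hole positions predicted from the jig fit, top (335.1,218.4) and (310.1,216.1), match the visible holes to within about 0.5 px. I turn the tool to the jig's yaw first (jaws along jig x), then go to the thick dowel.

Request:
drive_tool:
  deltas:
    - [0,0,0,0.1085]
    - [0,0,0,0.1085]
    - [0,0,0,0.1085]
    - [0,0,0,0.1085]
    - [0,0,0,0.1085]
    - [0,0,0,0.1085]
    - [0,0,0,0.1085]
    - [0,0,0,0.1085]
    - [0,0,0,0.1085]
    - [0,0,0,0.1085]
    - [0,0,0,0.1085]
    - [0,0,0,0.1085]
  jaw: 0.2
  force: 40

```text
clock: 1.1
eef_pos: [229.9, 580.9, 247.8]
tcp_rot: [-3.141, 0.001, 1.457]
contact_force: [0.2, -0.5, -0.1]
opening: 0.801
```

```bash
cat >> h.py <<'E'
def go(x,y,z=None,yaw=1.463):
    s=r.sense();p=s['eef_pos'];w=s['tcp_rot'][2];d=np.array([x,y,p[2] if z is None else z])-p
    tx=np.array([np.cos(w),np.sin(w)]);ty=np.array([np.sin(w),-np.cos(w)])
    print('pos',p.round(1),'rpy',s['tcp_rot'].round(3),'F',s['contact_force'].round(1),'open',round(s['opening'],3),'t',round(s['clock'],2))
    print('tool cm',(d[:2]@tx/10).round(2),(d[:2]@ty/10).round(2),(-d[2]/10).round(2),'turn',round(w-yaw,3))
E
python3 -c "
from h import *
go(553.5,338,130)"
```

```text
pos [229.9 580.9 247.8] rpy [-3.141e+00  1.000e-03  1.457e+00] F [ 0.2 -0.5 -0.1] open 0.801 t 1.1
tool cm -20.47 34.9 11.78 turn -0.006
```

Request:
drive_tool:
  deltas:
    - [-1.7,2.9,0,0]
    - [-1.7,2.9,0,0]
    - [-1.7,2.9,0,0]
    - [-1.7,2.9,0,0]
    - [-1.7,2.9,0,0]
    - [-1.7,2.9,0,0]
    - [-1.7,2.9,0,0]
    - [-1.7,2.9,0,0]
    - [-1.7,2.9,0,0]
    - [-1.7,2.9,0,0]
    - [-1.7,2.9,0,-0.006]
    - [0,0,0,0]

```text
clock: 2.1
eef_pos: [530.9, 357.3, 247.9]
tcp_rot: [3.14, 0.001, 1.466]
contact_force: [0.1, 0.9, -0.2]
opening: 0.801
```

```bash
python3 -c "
from h import *
go(553.5,338,75)"
```

```text
pos [530.9 357.3 247.9] rpy [3.140e+00 1.000e-03 1.466e+00] F [ 0.1  0.9 -0.2] open 0.801 t 2.1
tool cm -1.69 2.45 17.29 turn 0.003
```

Request:
drive_tool:
  deltas:
    - [-0.85,1.22,0,0.003]
    - [-0.84,1.23,0,0]
    - [0,0,3,0]
    - [0,0,3,0]
    - [0,0,3,0]
    - [0,0,1,0]
    - [0,0,0,0]
    - [0,0,0,0]

```text
clock: 2.77
eef_pos: [549.7, 341.8, 148.7]
tcp_rot: [-3.141, 0.0, 1.466]
contact_force: [0.4, 0.1, 0.7]
opening: 0.803
```

```bash
python3 -c "
from h import *
go(553.5,338,75)
a,_=cams.grab_frame('scene');b,_=cams.grab_frame('top')
f=lambda i,x,y:cv2.resize(i[y:y+110,x:x+110],None,fx=3.5,fy=3.5,interpolation=2)
save('g1.png',np.hstack([f(a,350,190),f(b,160,150)]))"
```

```text
pos [549.7 341.8 148.7] rpy [-3.141  0.     1.466] F [0.4 0.1 0.7] open 0.803 t 2.77
tool cm -0.34 0.41 7.37 turn 0.003
```

View pics/g1.png

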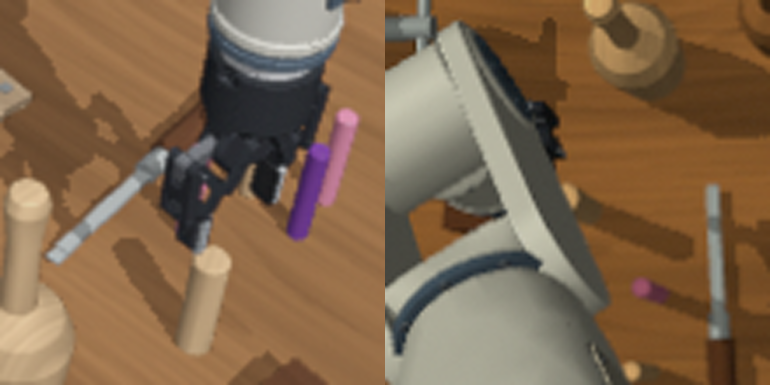

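The picture shows the fingers straddling above the thick dowel, with tips at crop (198,238) and (268,198). The dowel's top is at crop (212,258). I check the fingertip midpoint against the reported TCP.

```bash
python3 -c "
from h import *
print(plane('scene',[(350+198/3.5,190+240/3.5),(350+268/3.5,190+200/3.5),(350+233/3.5,190+220/3.5)],132).round(1))
print('dowel top', plane('scene',[(350+211/3.5,190+260/3.5)],100).round(1))
"
```

```text
[[575.7 338.  132. ]
 [508.1 349.8 132. ]
 [542.3 343.8 132. ]]
dowel top [[558.6 342.4 100. ]]
```

Request:
drive_tool:
  deltas:
    - [-0.12,0.6,0,0.003]
    - [0,0,0,0]
    - [0,0,2,0]
    - [0,0,2,0]
    - [0,0,2,0]
    - [0,0,1.3,0]
    - [0,0,0,0]
    - [0,0,0,0]

```text
clock: 3.53
eef_pos: [555.5, 339.7, 75.3]
tcp_rot: [-3.141, 0.0, 1.463]
contact_force: [0.1, -0.2, -0.5]
opening: 0.805
```

Request:
drive_tool:
  deltas:
    - [0,0,0,0]
    - [0,0,0,0]
    - [0,0,0,0]
    - [0,0,0,0]
    - [0,0,0,0]
    - [0,0,0,0]
    - [0,0,0,0]
    - [0,0,0,0]
    - [0,0,0,0]
    - [0,0,0,0]
  jaw: 1
  force: 50

```text
clock: 4.37
eef_pos: [556.1, 340.1, 76.6]
tcp_rot: [3.14, -0.001, 1.463]
contact_force: [-0.6, -0.9, 6.9]
opening: 0.314
```

Request:
drive_tool:
  deltas:
    - [0,0,-1,0]
    - [0,0,-2,0]
    - [0,0,-2,0]
    - [0,0,-2,0]
    - [0,0,-2,0]
    - [0,0,-1,0]
    - [0,0,0,0]
    - [0,0,0,0]

```text
clock: 5.03
eef_pos: [555.5, 339.7, 175.6]
tcp_rot: [3.141, -0.0, 1.463]
contact_force: [-0.0, 0.5, -1.5]
opening: 0.31
```

```bash
python3 -c "
from h import *
go(515.6,-68,180)
a,_=cams.grab_frame('scene')
np.save('s2.npy',a)
f=lambda i,x,y:cv2.resize(i[y:y+110,x:x+110],None,fx=4,fy=4,interpolation=2)
save('g2.png',f(a,350,170))"
```

```text
pos [555.5 339.7 175.6] rpy [ 3.141 -0.     1.463] F [-0.   0.5 -1.5] open 0.31 t 5.03
tool cm -40.96 0.43 -0.44 turn -0.0
```

View pics/g2.png

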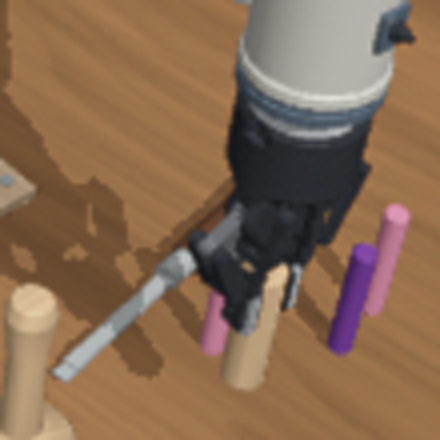

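The dowel is held: opening 0.31 is about 26 mm, and it's visible below the fingers with its foot at crop (245,380). I carry it along −y to hole one.

Request:
drive_tool:
  deltas:
    - [-1.7,0,0,0]
    - [-3.4,0,0,0]
    - [-3.4,0.04,0,0]
    - [-3.4,0.04,0,0]
    - [-3.4,0.04,0,0]
    - [-3.4,0.04,0,0]
    - [-3.4,0.04,0,0]
    - [-3.4,0.04,0,0]
    - [-3.4,0.04,0,0]
    - [-3.4,0.04,0,0]
    - [-3.4,0.04,0,0]
    - [-3.4,0.04,0,0]

```text
clock: 6.08
eef_pos: [515.4, -51.5, 174.1]
tcp_rot: [-3.139, 0.0, 1.463]
contact_force: [1.1, -0.0, -0.7]
opening: 0.314
```

```bash
python3 -c "
from h import *
go(515.6,-68,120)
print(plane('scene',[(312.3,199.7),(328.9,213.7)],37).round(1))"
```

```text
pos [515.4 -51.5 174.1] rpy [-3.139  0.     1.463] F [ 1.1 -0.  -0.7] open 0.314 t 6.08
tool cm -1.64 0.2 5.41 turn -0.0
[[517.4 -61.9  37. ]
 [525.5  20.3  37. ]]
```

Request:
drive_tool:
  deltas:
    - [-0.72,0.1,0,0]
    - [-0.72,0.1,1,0]
    - [0,0,2,0]
    - [0,0,1.8,0]
    - [0,0,0,0]
    - [0,0,0,0]
    - [0,0,0,0]

```text
clock: 6.67
eef_pos: [517.6, -63.6, 127.2]
tcp_rot: [-3.141, -0.0, 1.463]
contact_force: [0.3, 0.0, -0.7]
opening: 0.313
```

```bash
python3 -c "
from h import *
go(516,-66,120)
a,_=cams.grab_frame('scene');b,_=cams.grab_frame('top')
np.save('s3.npy',a);np.save('t3.npy',b)
f=lambda i,x,y:cv2.resize(i[y:y+75,x:x+75],None,fx=5.3,fy=5.3,interpolation=2)
save('g3.png',np.hstack([f(a,280,150),f(b,300,180)]))"
```

```text
pos [517.6 -63.6 127.2] rpy [-3.141 -0.     1.463] F [ 0.3  0.  -0.7] open 0.313 t 6.67
tool cm -0.26 -0.14 0.72 turn 0.0
```

View pics/g3.png

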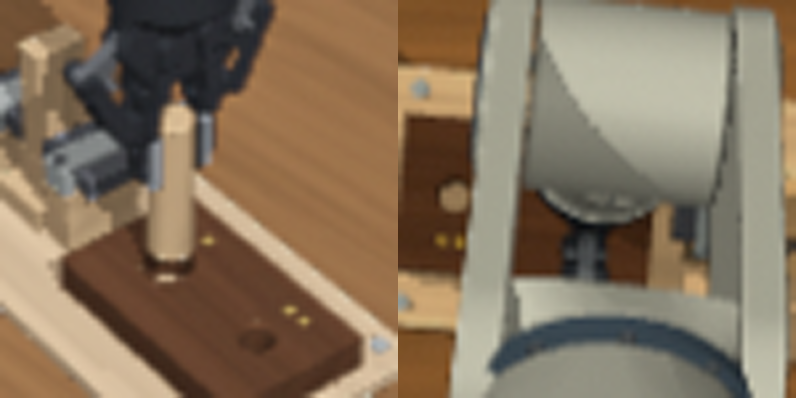

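The scene view shows the dowel foot at crop (170,258), just over hole one. The hole's near rim shows at (165,272). The top view is blocked by the arm. I measure the rim and foot in the scene pixels.

```bash
python3 -c "
from h import *
np.set_printoptions(linewidth=200)
S=np.load('scene0.npz')['im'].astype(int);A=np.load('s3.npy').astype(int)
print('S0 rows192 cols302');print(S[192:208,302:324].sum(2))
print('S3 rows 178 cols302');print(A[178:206,302:324].sum(2))
print('S0 h2 rows 207 cols 320');print(S[207:221,320:338].sum(2))
"
```

```text
S0 rows192 cols302
[[418 293 242 203 200 207 217 223 223 218 209 200 201 208 215 215 216 209 198 218 306 451]
 [246 212 203 204 205 208 212 221 223 221 221 212 201 206 210 206 215 222 207 200 212 297]
 [203 209 216 212 211 208 208 210 216 217 235 255 214 203 200 208 248 295 231 211 204 213]
 [206 210 214 211 212 210 208 211 207 199 228 232 220 208 202 243 359 422 287 219 213 206]
 [210 207 209 212 211 209 213 219 220 225 224 221 223 215 206 206 226 248 217 213 210 210]
 [211 210 211 212 209 202 186 176 176 187 184 179 181 192 208 210 201 197 206 212 211 213]
 [221 214 211 206 197 168 157 170 181 180 176 158 144 142 165 217 210 202 203 204 206 212]
 [215 222 212 208 196 153 159 175 181 180 169 147 136 114 155 211 218 213 205 201 203 208]
 [209 215 220 225 235 164 160 172 174 166 154 151 130 116 155 216 222 222 209 202 195 204]
 [216 210 212 221 215 176 170 194 252 253 239 170 134 143 193 213 222 223 219 208 200 198]
 [224 214 210 211 216 209 198 312 488 501 469 282 235 208 210 212 216 218 221 223 210 203]
 [229 222 216 212 210 216 225 261 265 266 260 213 207 200 207 211 210 215 218 22
[... 3319 characters left out ...]
212 207 207 205 235 286]
 [208 208 209 210 203 192 192 182 184 180 187 205 210 210 211 209 207 208]
 [209 210 209 208 198 170 169 177 179 168 151 163 203 218 214 208 208 207]
 [207 208 207 211 200 164 170 175 170 158 135 140 192 221 216 214 212 208]
 [206 209 209 206 203 186 173 173 166 157 133 169 210 217 220 218 213 213]
 [204 203 208 208 211 206 207 196 168 172 195 206 215 212 215 218 222 215]
 [212 206 201 204 211 207 211 207 205 206 202 202 208 212 212 215 218 223]
 [215 216 206 202 207 206 208 210 210 209 207 203 200 202 211 211 215 220]
 [222 219 211 206 200 208 209 210 205 212 211 212 203 200 203 210 210 208]
 [226 222 218 210 207 203 202 211 206 206 209 215 210 207 195 194 184 172]]
```

```bash
cat >> h.py <<'E'
def proj(n,X):
    p=cams.camera_params(n);K=np.array([[p['fx'],0,p['cx']],[0,p['fy'],p['cy']],[0,0,1.]])
    return cv2.projectPoints(np.atleast_2d(np.array(X,float)),cv2.Rodrigues(np.array(p['R']))[0],np.array(p['t'],float),K,np.array([p['k1'],0,0,0.]))[0].reshape(-1,2)
E
python3 -c "
from h import *
P=(517.6,-63.6,51.7)
print('pred foot',proj('scene',P),'front', proj('scene',(517.6+.707*12.5,-63.6+.707*12.5,51.7)))
print('obs foot->world',plane('scene',[(311.85,196.0)],51.7),'hole',plane('scene',[(311.5,199.9),(328,213.3)],37), 'jac',plane('scene',[(312.5,199.9),(311.5,200.9)],37))
"
```

```text
pred foot [[311.87092612 195.98662445]] front [[311.78078586 198.59708698]]
obs foot->world [[517.6921957  -63.59917739  51.7       ]] hole [[519.87198156 -62.97875502  37.        ]
 [526.25854397  17.15876466  37.        ]] jac [[517.58057124 -60.77806377  37.        ]
 [523.1777126  -59.51561895  37.        ]]
```

Projecting the reported TCP pose predicts the foot pixel to 0.02 px, so the scene camera agrees with the arm. Its hole positions are h1 ≈ (519.8,−63.7) and h2 ≈ (529,20.7), 85 mm apart at −6.2°. The top camera is off by about 5 mm in both x and y. I correct by +2.1 mm in x and lower to feel for the hole.

Request:
drive_tool:
  deltas:
    - [0,0.21,0,0]
    - [0,0,0.7,0]
    - [0,0,0.6,0]
    - [0,0,0.3,0]
    - [0,0,0.3,0]
    - [0,0,0,0]

```text
clock: 7.27
eef_pos: [520.9, -64.8, 111.6]
tcp_rot: [3.139, 0.001, 1.463]
contact_force: [-11.7, -1.6, 46.4]
opening: 0.314
```

Contact on the rim, with the reaction toward −x. I ease up and shift 1.5 mm in −x.

Request:
drive_tool:
  deltas:
    - [0,0,-0.4,0]
    - [0,0,-0.1,0]
    - [0,-0.15,0,0]
    - [0,0,0.3,0]
    - [0,0,0.2,0]
    - [0,0,0,0]

```text
clock: 7.77
eef_pos: [518.8, -64.6, 111.0]
tcp_rot: [3.141, 0.001, 1.463]
contact_force: [-11.7, -1.7, 45.9]
opening: 0.31
```

Request:
drive_tool:
  deltas:
    - [0,0,-0.5,0]
    - [0,0,-0.5,0]
    - [0,0,0,0]
    - [0,0,0,0]

```text
clock: 8.1
eef_pos: [518.1, -64.0, 117.8]
tcp_rot: [-3.141, -0.0, 1.463]
contact_force: [-0.1, 0.2, -0.8]
opening: 0.315
```

```bash
python3 -c "
from h import *
np.set_printoptions(linewidth=200)
go(519.8,-63.7)
A,_=cams.grab_frame('scene');A=A.astype(int)
print(A[186:206,302:324].sum(2))
"
```

```text
pos [518.1 -64.  117.8] rpy [-3.141 -0.     1.463] F [-0.1  0.2 -0.8] open 0.315 t 8.1
tool cm 0.05 0.17 -0.0 turn -0.0
[[289 293 279 224 145 180 305 404 351 457 467 465 457 443 473 545 554 556 544 489 368 329]
 [287 287 288 283 279 299 362 404 362 458 468 469 457 416 337 442 544 554 555 547 489 375]
 [286 285 289 307 362 385 348 379 436 463 465 469 457 411 278 288 444 543 554 555 559 552]
 [290 288 296 317 390 447 368 403 448 464 468 468 457 410 275 205 266 404 544 550 555 559]
 [294 299 301 308 342 336 358 405 448 464 467 467 457 414 299 209 203 252 382 494 546 553]
 [302 296 283 222 185 233 352 408 449 464 466 465 457 410 302 220 209 199 227 332 493 544]
 [281 225 171 147 148 223 355 413 450 467 468 467 457 408 296 215 213 202 197 214 306 445]
 [216 205 150 141 152 225 359 412 451 465 469 466 453 406 295 206 210 221 205 196 208 295]
 [207 200 162 143 151 227 358 411 449 465 469 460 446 401 292 211 244 292 230 206 203 211]
 [209 210 198 151 156 225 358 413 449 467 469 458 443 401 291 239 354 419 282 215 213 202]
 [207 206 197 160 149 224 358 410 450 468 467 457 439 398 292 206 220 242 217 210 211 209]
 [208 209 208 195 152 207 356 413 451 466 468 455 431 396 293 206 198 197 199 207 213 208]
 [217 213 210 206 183 194 350 415 453 472 466 452 429 396 286 217 208 200 196 203 206 205]
 [215 215 213 207 185 146 282 406 457 474 467 455 432 374 221 205 215 211 202 199 203 206]
 [206 214 222 224 234 136 166 319 443 462 457 442 422 277 162 207 219 221 207 197 198 201]
 [213 209 212 215 211 164 113 168 269 319 311 217 185 154 185 209 217 220 217 206 199 197]
 [218 214 207 207 214 206 189 296 477 490 458 269 223 203 209 208 209 217 219 219 210 197]
 [224 223 210 210 207 213 222 257 263 262 255 210 201 198 205 210 206 209 214 222 221 211]
 [228 225 221 214 207 209 214 216 202 197 201 203 206 202 199 204 207 206 211 214 218 218]
 [230 227 228 223 215 207 205 213 215 207 203 208 206 208 202 198 206 209 211 210 213 219]]
```

Request:
drive_tool:
  deltas:
    - [-0.05,0.05,0.4,0]
    - [0,0,0.3,0]
    - [0,0,0.05,0]
    - [0,0,0,0]
    - [0,0,0,0]

```text
clock: 8.57
eef_pos: [518.9, -64.8, 111.5]
tcp_rot: [3.141, 0.0, 1.463]
contact_force: [-4.0, -1.1, 17.7]
opening: 0.318
```

```bash
python3 -c "
from h import *
go(519.8,-63.7);print(r.sense()['wrist_torque'],r.sense()['contact_force'])"
```

```text
pos [518.9 -64.8 111.5] rpy [3.141 0.    1.463] F [-4.  -1.1 17.7] open 0.318 t 8.57
tool cm 0.12 0.08 -0.0 turn -0.0
[-0.04073397  0.91791529 -0.03382656] [-4.02215157 -1.12295568 17.66350752]
```

Request:
drive_tool:
  deltas:
    - [0,-0.1,0,0]
    - [0,-0.1,0,0]
    - [0,0,0,0]
    - [0,0,0,0]

```text
clock: 8.9
eef_pos: [518.2, -64.7, 111.6]
tcp_rot: [3.139, 0.0, 1.463]
contact_force: [-0.8, -1.4, 11.8]
opening: 0.307
```

Request:
drive_tool:
  deltas:
    - [0.1,0,0,0]
    - [0.1,0,0,0]
    - [0,0,0,0]

```text
clock: 9.15
eef_pos: [518.3, -63.4, 111.7]
tcp_rot: [3.139, 0.002, 1.464]
contact_force: [-0.7, -5.4, 13.6]
opening: 0.316
```

Request:
drive_tool:
  deltas:
    - [0,0.1,0,0]
    - [0,0.1,0,0]
    - [0,0,0,0]

```text
clock: 9.4
eef_pos: [518.9, -63.5, 111.6]
tcp_rot: [-3.141, 0.002, 1.464]
contact_force: [-6.0, -4.6, 20.0]
opening: 0.31
```

Request:
drive_tool:
  deltas:
    - [0,0.1,0,0]
    - [0,0.1,0,0]
    - [0,0,0,0]

```text
clock: 9.65
eef_pos: [519.5, -63.7, 111.5]
tcp_rot: [-3.138, 0.002, 1.464]
contact_force: [-11.3, -5.6, 25.6]
opening: 0.314
```

Request:
drive_tool:
  deltas:
    - [-0.1,-0.1,0,0]
    - [0,-0.1,0,0]
    - [0,-0.05,0.05,0]
    - [0,0,0,0]
    - [0,0,0,0]

```text
clock: 10.07
eef_pos: [518.7, -64.1, 111.4]
tcp_rot: [3.141, 0.001, 1.463]
contact_force: [-5.6, -2.3, 22.2]
opening: 0.313
```

```bash
python3 -c "
from h import *
go(519.8,-63.7);s=r.sense();print(s['wrist_torque'],s['contact_force'])
A,_=cams.grab_frame('scene')
save('g4.png',cv2.resize(A[150:225,280:360],None,fx=9,fy=8,interpolation=2))"
```

```text
pos [518.7 -64.1 111.4] rpy [3.141e+00 1.000e-03 1.463e+00] F [-5.6 -2.3 22.2] open 0.313 t 10.07
tool cm 0.05 0.1 -0.0 turn 0.0
[-0.52435915  1.13964268 -0.01574983] [-5.64710076 -2.28051212 22.23847983]
```

View pics/g4.png

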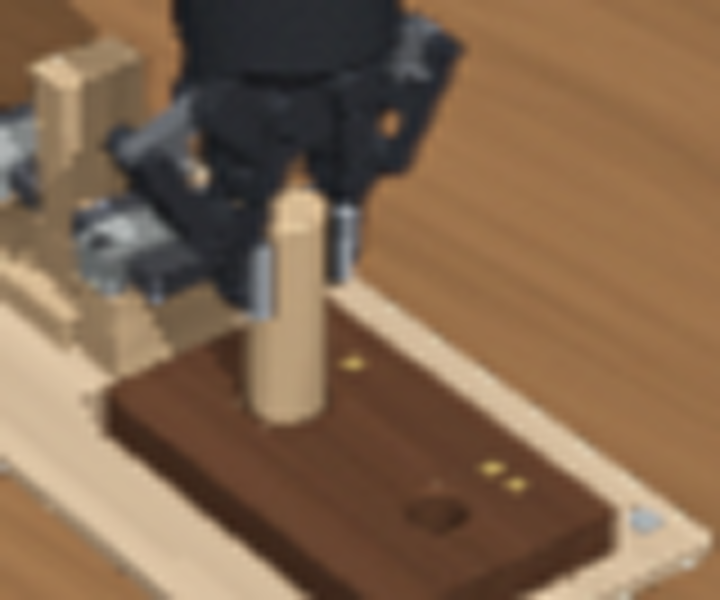

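The picture shows the foot front at row ≈203.1, covering hole one's near rim (≈202.7). The foot therefore sits too far toward the camera, on the rim. I lift and shift away from the camera.

Request:
drive_tool:
  deltas:
    - [0,0,-0.4,0]
    - [0,0,0,0]
    - [0,0,0,0]

```text
clock: 10.37
eef_pos: [518.2, -63.5, 113.8]
tcp_rot: [-3.141, -0.0, 1.463]
contact_force: [0.5, -0.6, -1.2]
opening: 0.314
```

Request:
drive_tool:
  deltas:
    - [-0.3,-0.25,0,0]
    - [0,0,0,0]
    - [0,0,0.3,0]
    - [0,0,0.2,0]
    - [0,0,0,0]
    - [0,0,0,0]

```text
clock: 10.87
eef_pos: [515.4, -66.3, 109.0]
tcp_rot: [-3.141, 0.0, 1.463]
contact_force: [0.3, -1.0, -0.4]
opening: 0.312
```

No force 2.5 mm below the rim, so it is in the hole. I lower it to the floor.

Request:
drive_tool:
  deltas:
    - [0,0,0.4,0]
    - [0,0,0.4,0]
    - [0,0,0.4,0]
    - [0,0,0.4,0]
    - [0,0,0.4,0]
    - [0,0,0.2,0]
    - [0,0,0,0]
    - [0,0,0,0]

```text
clock: 11.53
eef_pos: [515.4, -66.4, 87.5]
tcp_rot: [-3.141, 0.0, 1.463]
contact_force: [-1.8, -1.8, 7.0]
opening: 0.317
```

Request:
drive_tool:
  deltas:
    - [0,0,0.1,0]
    - [0,0,0.1,0]
    - [0,0,0,0]
    - [0,0,0,0]

```text
clock: 11.87
eef_pos: [515.7, -66.4, 87.3]
tcp_rot: [3.141, 0.0, 1.463]
contact_force: [-9.1, -1.8, 32.0]
opening: 0.309
```

Request:
drive_tool:
  deltas:
    - [0,0,-0.15,0]
    - [0,0,0,0]
    - [0,0,0,0]
    - [0,0,0,0]
    - [0,0,0,0]
    - [0,0,0,0]
  jaw: 0.3

```text
clock: 12.37
eef_pos: [515.4, -66.2, 86.4]
tcp_rot: [-3.141, -0.0, 1.463]
contact_force: [-0.6, 0.7, -0.3]
opening: 0.698
```

Request:
drive_tool:
  deltas:
    - [0,0,-2,0]
    - [0,0,-3,0]
    - [0,0,-4,0]
    - [0,0,-1,0]
    - [0,0,0,0]

```text
clock: 12.78
eef_pos: [517.7, -66.5, 190.0]
tcp_rot: [3.135, 0.0, 1.463]
contact_force: [0.8, -0.5, -1.0]
opening: 0.702
```

```bash
python3 -c "
from h import *
S=np.load('scene0.npz')['im']
# thin dowel in scene: top disc bright (V>195) pixels & side mask
hsv=cv2.cvtColor(S,cv2.COLOR_RGB2HSV)
m=np.zeros(S.shape[:2],bool);m[212:250,412:436]=((hsv[...,1]<112)&(hsv[...,2]>140)&(hsv[...,0]>12)&(hsv[...,0]<25))[212:250,412:436]
for v in range(214,250):
    u=np.where(m[v])[0]
    if len(u): print(v,u.min(),u.max(),hsv[v,u,2].max(),end=' | ')
print()
m=np.zeros(S.shape[:2],bool);m[255:298,395:422]=((hsv[...,1]<112)&(hsv[...,2]>140)&(hsv[...,0]>12)&(hsv[...,0]<25))[255:298,395:422]
for v in range(256,298):
    u=np.where(m[v])[0]
    if len(u): print(v,u.min(),u.max(),hsv[v,u,2].max(),end=' | ')
print()
print('proj thick (556.1,340.1) 100/0',proj('scene',[(556.1,340.1,100),(556.1,340.1,0)]))
print('proj thin (397,275) 100/0',proj('scene',[(397,275,100),(397,275,0)]))
go(397,275,176)
"
```

```text
214 415 416 169 | 215 417 417 170 | 216 418 418 167 | 217 419 419 156 | 218 419 419 154 | 219 416 428 211 | 220 418 429 215 | 221 423 429 216 | 222 424 429 217 | 223 425 429 204 | 224 424 428 185 | 225 424 428 184 | 226 424 428 185 | 227 424 428 184 | 228 423 427 184 | 229 423 427 186 | 230 423 427 185 | 231 422 427 185 | 232 422 426 185 | 233 422 426 185 | 234 422 426 185 | 235 421 425 185 | 236 421 425 185 | 237 421 424 183 | 238 421 424 184 | 239 420 424 186 | 240 420 424 186 | 241 420 423 183 | 242 420 423 184 | 243 420 423 184 | 244 419 423 182 | 245 419 423 177 | 246 421 422 167 | 
260 407 412 196 | 261 406 413 212 | 262 405 414 216 | 263 405 415 214 | 264 405 415 218 | 265 405 415 219 | 266 406 415 220 | 267 407 415 220 | 268 407 414 205 | 269 406 414 189 | 270 406 414 187 | 271 406 414 188 | 272 406 413 189 | 273 405 413 187 | 274 405 413 188 | 275 405 413 188 | 276 405 412 188 | 277 404 412 187 | 278 404 412 187 | 279 404 412 187 | 280 403 411 187 | 281 403 411 187 | 282 403 411 187 | 283 403 411 187 | 284 402 410 186 | 285 402 410 186 | 286 402 410 187 | 287 402 410 187 | 288 401 409 187 | 289 401 409 188 | 290 403 408 187 | 291 405 406 172 | 
proj thick (556.1,340.1) 100/0 [[410.1667579  263.26896896]
 [404.74106848 287.42930413]]
proj thin (397,275) 100/0 [[425.8166031  220.40428762]
 [420.05465746 244.59910228]]
pos [517.7 -66.5 190. ] rpy [3.135 0.    1.463] F [ 0.8 -0.5 -1. ] open 0.702 t 12.78
tool cm 32.65 -15.68 1.4 turn -0.0
```

Thick dowel released. The scene-camera bias is about +0.75 row, from the jaw-centred thick dowel. With that corrected, both views put the thin dowel at ≈(397,275). I move there and take a check picture of hole one once clear.

Request:
drive_tool:
  deltas:
    - [1.4,-0.7,0,0]
    - [3,-1.44,0,0]
    - [3,-1.44,0,0]
    - [3,-1.44,0,0]
    - [3,-1.44,0,0]
    - [3,-1.44,0,0]
    - [3,-1.44,0,0]
    - [3,-1.44,0,0]
    - [3,-1.44,0,0]
    - [3,-1.44,0,0]
    - [2.8,-1.4,0,0]
    - [0,0,0,0]
  jaw: 0.45

```text
clock: 13.78
eef_pos: [397.5, 263.9, 185.6]
tcp_rot: [-3.14, -0.001, 1.466]
contact_force: [0.2, 0.2, 0.4]
opening: 0.548
```

```bash
python3 -c "
from h import *
go(397,275,75)
A,_=cams.grab_frame('scene');np.save('s5.npy',A)
save('g5.png',cv2.resize(A[140:270,270:470],None,fx=4,fy=4,interpolation=2))"
```

```text
pos [397.5 263.9 185.6] rpy [-3.140e+00 -1.000e-03  1.466e+00] F [0.2 0.2 0.4] open 0.548 t 13.78
tool cm 1.1 -0.17 11.06 turn 0.003
```

View pics/g5.png

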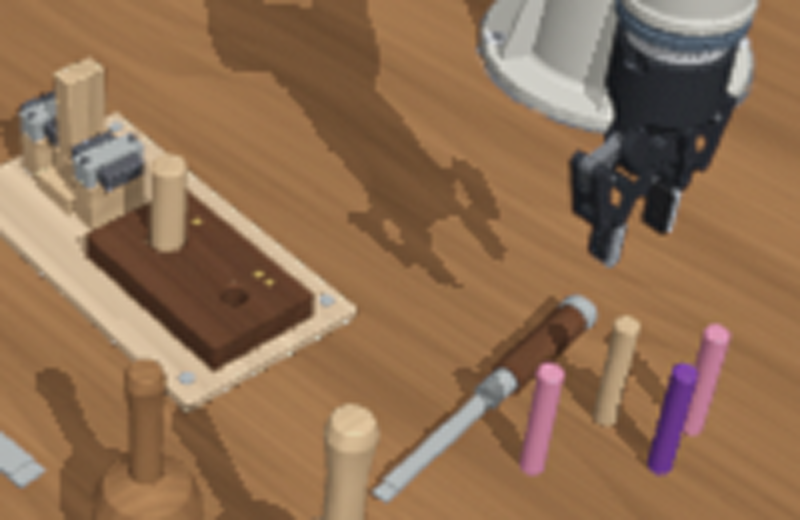

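The thick dowel stands upright in hole one, crop (168,160) top to (168,248) rim, at a length that fits 75 mm proud. The thin tan dowel is at crop (617,370). I descend on it.

Request:
drive_tool:
  deltas:
    - [1.1,-0.17,1,0.003]
    - [0,0,2,0]
    - [0,0,2,0]
    - [0,0,0,0]
    - [0,0,0,0]

```text
clock: 14.25
eef_pos: [398.2, 270.1, 135.3]
tcp_rot: [-3.139, 0.002, 1.459]
contact_force: [-0.1, 0.4, 0.2]
opening: 0.552
```

```bash
python3 -c "
from h import *
go(397,275,75)"
```

```text
pos [398.2 270.1 135.3] rpy [-3.139e+00  2.000e-03  1.459e+00] F [-0.1  0.4  0.2] open 0.552 t 14.25
tool cm 0.47 -0.18 6.03 turn -0.004
```

Request:
drive_tool:
  deltas:
    - [0.25,-0.09,0,-0.002]
    - [0.22,-0.09,0,-0.002]
    - [0,0,0,0]
    - [0,0,2,0]
    - [0,0,2,0]
    - [0,0,2,0]
    - [0,0,0,0]
    - [0,0,0,0]

```text
clock: 14.92
eef_pos: [397.4, 276.0, 76.9]
tcp_rot: [-3.141, 0.001, 1.464]
contact_force: [0.2, 0.1, -0.0]
opening: 0.55
```

Request:
drive_tool:
  deltas:
    - [0,0,0,0]
    - [0,0,0,0]
    - [0,0,0,0]
    - [0,0,0,0]
    - [0,0,0,0]
    - [0,0,0,0]
    - [0,0,0,0]
    - [0,0,0,0]
  jaw: 1
  force: 50

```text
clock: 15.58
eef_pos: [398.5, 276.7, 78.1]
tcp_rot: [3.14, -0.002, 1.464]
contact_force: [-1.0, -1.2, 7.6]
opening: 0.198
```

Request:
drive_tool:
  deltas:
    - [0,0,-1,0]
    - [0,0,-2,0]
    - [0,0,-3,0]
    - [0,0,-3,0]
    - [0,0,-1,0]
    - [0,0,0,0]

```text
clock: 16.08
eef_pos: [399.2, 277.2, 180.2]
tcp_rot: [3.137, -0.004, 1.464]
contact_force: [0.2, -0.3, -0.4]
opening: 0.194
```

```bash
python3 -c "
from h import *
go(524.5,18.1,176)"
```

```text
pos [399.2 277.2 180.2] rpy [ 3.137 -0.004  1.464] F [ 0.2 -0.3 -0.4] open 0.194 t 16.08
tool cm -24.42 15.23 0.42 turn 0.001
```

Request:
drive_tool:
  deltas:
    - [-1.2,0.7,0,0]
    - [-2.35,1.46,0,0]
    - [-2.35,1.46,0,0]
    - [-2.35,1.46,0,0]
    - [-2.35,1.46,0,0]
    - [-2.35,1.46,0,0]
    - [-2.35,1.46,0,0]
    - [-2.35,1.46,0,0]
    - [-2.35,1.46,0,0]
    - [-2.35,1.46,0,0]
    - [-2.1,1.3,0,0]
    - [0,0,0,0]

```text
clock: 17.08
eef_pos: [523.2, 13.7, 175.7]
tcp_rot: [-3.142, 0.001, 1.462]
contact_force: [-0.3, 0.2, -0.3]
opening: 0.198
```

```bash
python3 -c "
from h import *
go(524.5,18.1,124)"
```

```text
pos [523.2  13.7 175.7] rpy [-3.142e+00  1.000e-03  1.462e+00] F [-0.3  0.2 -0.3] open 0.198 t 17.08
tool cm 0.45 0.09 5.17 turn -0.001
```

Request:
drive_tool:
  deltas:
    - [0.45,0.09,1,0]
    - [0,0,2,0]
    - [0,0,1.6,0]
    - [0,0,0.4,0]
    - [0,0,0,0]
    - [0,0,0,0]
    - [0,0,0,0]

```text
clock: 17.67
eef_pos: [523.7, 21.8, 127.3]
tcp_rot: [3.141, -0.0, 1.464]
contact_force: [-0.6, -0.8, -0.2]
opening: 0.195
```

```bash
python3 -c "
from h import *
np.set_printoptions(linewidth=200)
go(524.5,18.1,124)
A,_=cams.grab_frame('scene');A=A.astype(int)
print(A[196:221,318:340].sum(2))
p=r.sense()['eef_pos'];print('proj foot',proj('scene',[p-[0,0,77],p-[0,0,30]]), 'h2',proj('scene',[(524.5,18.1,37)]))"
```

```text
pos [523.7  21.8 127.3] rpy [ 3.141 -0.     1.464] F [-0.6 -0.8 -0.2] open 0.195 t 17.67
tool cm -0.36 0.12 0.33 turn 0.001
[[159 174 152 149 154 146 118 131 110 164 293 401 384 405 463 484 303 271 354 345 344 346]
 [143 137 145 146 148 146 144 125 107 171 303 416 402 453 460 527 558 430 352 337 342 344]
 [148 147 143 143 144 147 147 149 166 247 336 414 413 457 452 509 567 544 444 366 338 339]
 [155 149 147 141 146 146 158 167 228 305 364 375 370 449 449 495 555 566 552 493 381 334]
 [154 154 144 142 140 155 200 204 227 324 419 446 450 456 430 445 542 556 563 559 507 382]
 [155 156 159 150 139 144 160 203 234 335 424 452 459 457 406 306 445 545 552 559 569 558]
 [162 157 155 161 148 143 152 200 234 337 422 454 460 454 401 236 291 448 543 555 561 571]
 [205 198 159 154 155 146 142 161 233 346 417 451 459 455 401 228 213 275 410 546 553 560]
 [208 199 163 151 157 156 148 156 232 352 421 450 460 452 393 224 203 211 261 386 498 551]
 [203 209 199 160 151 153 156 156 211 355 424 451 459 450 383 225 200 204 210 237 336 496]
 [199 202 207 200 153 155 151 155 216 357 424 454 460 440 346 214 
[... 701 characters left out ...]
75 164 153 130 134 189 216 216 211 207 206 207 205]
 [207 200 201 203 205 204 200 180 171 173 164 147 132 167 205 211 218 216 209 207 207 206]
 [215 207 201 202 206 209 205 204 202 190 162 165 189 202 212 209 212 217 218 213 204 204]
 [219 214 208 204 198 203 208 206 205 207 203 203 202 197 205 207 210 211 213 220 210 204]
 [223 219 217 211 202 199 204 207 205 206 208 208 204 196 196 198 209 209 210 218 212 191]
 [224 220 219 215 209 202 196 201 206 202 199 206 210 205 200 197 200 207 209 204 193 167]
 [223 222 220 217 213 208 202 200 201 200 206 203 209 209 207 204 194 193 180 171 166 160]]
proj foot [[329.68785517 210.43217023]
 [330.07906059 198.8566238 ]] h2 [[328.62014732 213.17984014]]
```

Request:
drive_tool:
  deltas:
    - [-0.36,0.12,0,0]
    - [0,0,0,0]
    - [0,0,0.6,0]
    - [0,0,0.5,0]
    - [0,0,0.3,0]
    - [0,0,0.2,0]
    - [0,0,0,0]
    - [0,0,0,0]

```text
clock: 18.38
eef_pos: [524.1, 17.5, 110.5]
tcp_rot: [-3.141, 0.0, 1.464]
contact_force: [0.8, 0.3, 0.3]
opening: 0.198
```

It went in without force. I lower it home.

Request:
drive_tool:
  deltas:
    - [0,0,0.4,0]
    - [0,0,0.4,0]
    - [0,0,0.4,0]
    - [0,0,0.4,0]
    - [0,0,0.4,0]
    - [0,0,0.2,0]
    - [0,0,0,0]
    - [0,0,0,0]

```text
clock: 19.05
eef_pos: [524.6, 17.5, 90.0]
tcp_rot: [3.141, -0.0, 1.464]
contact_force: [-4.0, 0.6, 20.2]
opening: 0.195
```

Request:
drive_tool:
  deltas:
    - [0,0,-0.1,0]
    - [0,0,0,0]
    - [0,0,0,0]
    - [0,0,0,0]
    - [0,0,0,0]
  jaw: 0.4

```text
clock: 19.47
eef_pos: [524.1, 17.5, 89.5]
tcp_rot: [-3.141, 0.0, 1.464]
contact_force: [-0.1, 0.2, 0.0]
opening: 0.603
```

Request:
drive_tool:
  deltas:
    - [0,0,-2,0]
    - [0,0,-3,0]
    - [0,0,-3,0]
    - [0,0,-2,0]
    - [0,0,0,0]
    - [0,0,0,0]
  jaw: 0.2

```text
clock: 19.97
eef_pos: [524.9, 17.6, 190.7]
tcp_rot: [3.139, -0.0, 1.464]
contact_force: [0.6, -0.3, -0.3]
opening: 0.795
```

```bash
python3 -c "
from h import *
h=np.array([515.4,-66.4]);print(h-115*np.array([.107,.994]))
go(503.1,-180.7,175)"
```

```text
[ 503.095 -180.71 ]
pos [524.9  17.6 190.7] rpy [ 3.139 -0.     1.464] F [ 0.6 -0.3 -0.3] open 0.795 t 19.97
tool cm -19.94 -0.05 1.57 turn 0.001
```

Request:
drive_tool:
  deltas:
    - [-1.5,0,0,0]
    - [-2.3,0,0,0]
    - [-2.3,0,0,0]
    - [-2.3,0,0,0]
    - [-2.3,0,0,0]
    - [-2.3,0,0,0]
    - [-2.3,0,0,0]
    - [-2.3,0,0,0]
    - [-1.5,0,0,0]
    - [-0.8,0,0,0]
    - [0,0,0,0]
    - [0,0,0,0]

```text
clock: 20.97
eef_pos: [502.5, -180.0, 188.8]
tcp_rot: [-3.14, -0.001, 1.463]
contact_force: [-0.2, -0.1, -0.5]
opening: 0.8
```

```bash
python3 -c "
from h import *
go(503.1,-180.7,112)
A,_=cams.grab_frame('scene')
save('g6.png',cv2.resize(A[110:240,240:400],None,fx=4.5,fy=4.5,interpolation=2))
print(proj('scene',[(503.1,-180.7,134)]))"
```

```text
pos [ 502.5 -180.   188.8] rpy [-3.140e+00 -1.000e-03  1.463e+00] F [-0.2 -0.1 -0.5] open 0.8 t 20.97
tool cm -0.07 0.07 7.68 turn -0.0
[[289.72464421 157.06038508]]
```

View pics/g6.png

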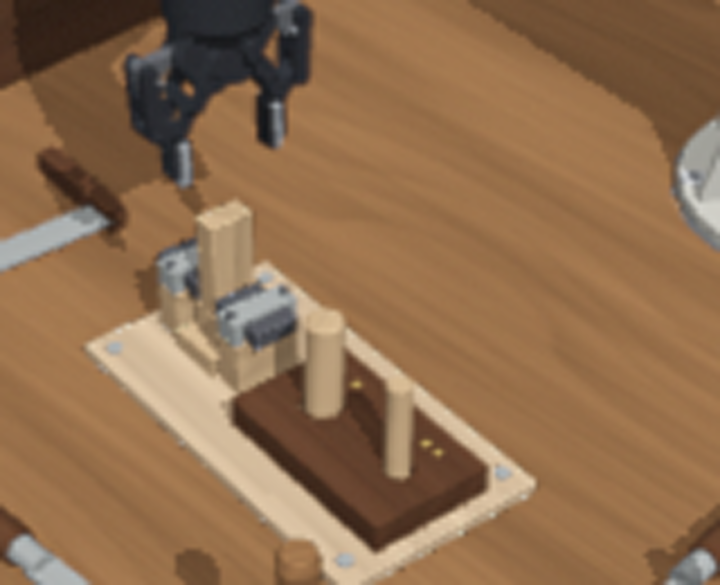

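Both dowels stand upright and home, crop (325,365) and (398,430). The block top is at crop (224,213), or (289.8,157.3), against a prediction of (289.7,157.1). I descend and grip the shank.

Request:
drive_tool:
  deltas:
    - [-0.07,0.05,0,0]
    - [0,0,2,0]
    - [0,0,2,0]
    - [0,0,2,0]
    - [0,0,1.7,0]
    - [0,0,0,0]
    - [0,0,0,0]

```text
clock: 21.6
eef_pos: [503.1, -180.2, 112.3]
tcp_rot: [-3.14, -0.001, 1.465]
contact_force: [0.5, 0.6, 0.6]
opening: 0.806
```

Request:
drive_tool:
  deltas:
    - [0,0,0,0]
    - [0,0,0,0]
    - [0,0,0,0]
    - [0,0,0,0]
    - [0,0,0,0]
    - [0,0,0,0]
    - [0,0,0,0]
    - [0,0,0,0]
  jaw: 1
  force: 60

```text
clock: 22.27
eef_pos: [504.4, -181.3, 114.0]
tcp_rot: [3.139, 0.0, 1.464]
contact_force: [-0.1, 1.5, 6.9]
opening: 0.414
```

Request:
drive_tool:
  deltas:
    - [0.3,0,0,0]
    - [0.3,0,0,0]
    - [0.3,0,0.05,0]
    - [0.3,0,0.05,0]
    - [0.3,0,0.05,0]
    - [0,0,0,0]
    - [0,0,0,0]

```text
clock: 22.85
eef_pos: [505.8, -167.7, 112.6]
tcp_rot: [3.139, 0.003, 1.465]
contact_force: [-1.4, -7.2, 8.1]
opening: 0.412
```

Request:
drive_tool:
  deltas:
    - [0.2,0,0.05,0]
    - [0.2,0,0.05,0]
    - [0,0,0,0]
    - [0,0,0,0]

```text
clock: 23.18
eef_pos: [506.3, -164.0, 111.7]
tcp_rot: [3.139, 0.003, 1.465]
contact_force: [-3.7, -8.6, 8.0]
opening: 0.414
```

```bash
python3 -c "
from h import *
go(503.1,-180.7,112)
A,_=cams.grab_frame('scene')
save('g7.png',cv2.resize(A[120:210,250:350],None,fx=6,fy=6,interpolation=2))"
```

```text
pos [ 506.3 -164.   111.7] rpy [3.139e+00 3.000e-03 1.465e+00] F [-3.7 -8.6  8. ] open 0.414 t 23.18
tool cm -1.69 -0.14 -0.03 turn 0.002
```

View pics/g7.png

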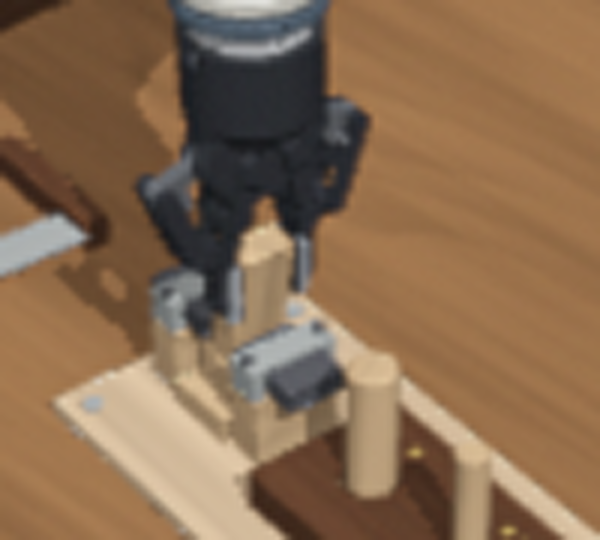

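The block leans and the left keeper bar now sticks out, crop (305,385). Now I rock to the other side.

Request:
drive_tool:
  deltas:
    - [-0.3,0,-0.05,0]
    - [-0.3,0,-0.05,0]
    - [-0.35,0,-0.05,0]
    - [-0.35,0,-0.05,0]
    - [-0.4,0,0,0]
    - [-0.4,0,0,0]
    - [-0.4,0,0,0]
    - [-0.35,0,0.05,0]
    - [-0.3,0,0.05,0]
    - [-0.3,0,0.05,0]
    - [0,0,0,0]
    - [0,0,0,0]

```text
clock: 24.23
eef_pos: [502.3, -195.7, 111.7]
tcp_rot: [3.141, -0.002, 1.463]
contact_force: [0.1, 7.1, 10.9]
opening: 0.413
```

```bash
python3 -c "
from h import *
go(503.1,-180.9,112)"
```

```text
pos [ 502.3 -195.7  111.7] rpy [ 3.141e+00 -2.000e-03  1.463e+00] F [ 0.1  7.1 10.9] open 0.413 t 24.23
tool cm 1.48 -0.08 -0.03 turn -0.0
```

Request:
drive_tool:
  deltas:
    - [-0.15,0,0.05,0]
    - [-0.15,0,0,0]
    - [0,0,0,0]
    - [0,0,0,0]

```text
clock: 24.57
eef_pos: [502.1, -198.0, 111.2]
tcp_rot: [3.141, -0.003, 1.463]
contact_force: [0.9, 11.1, 11.5]
opening: 0.419
```

Request:
drive_tool:
  deltas:
    - [0.3,0,-0.05,0]
    - [0.35,0,-0.05,0]
    - [0.35,0,-0.05,0]
    - [0.35,0,0,0]
    - [0.35,0,0,0]
    - [0,0,0,0]
    - [0,0,0,0]

```text
clock: 25.15
eef_pos: [503.6, -183.6, 112.1]
tcp_rot: [3.14, 0.002, 1.465]
contact_force: [-1.2, -5.3, 3.4]
opening: 0.417
```

```bash
python3 -c "
from h import *
go(503.1,-180.8,113)"
```

```text
pos [ 503.6 -183.6  112.1] rpy [3.140e+00 2.000e-03 1.465e+00] F [-1.2 -5.3  3.4] open 0.417 t 25.15
tool cm 0.27 -0.08 -0.09 turn 0.002
```

Request:
drive_tool:
  deltas:
    - [0.25,0,0,0]
    - [0,0,-0.2,0]
    - [0,0,-0.3,0]
    - [0,0,-0.5,0]
    - [0,0,-0.5,0]
    - [0,0,0,0]
    - [0,0,0,0]

```text
clock: 25.73
eef_pos: [503.8, -180.1, 127.3]
tcp_rot: [3.141, 0.0, 1.464]
contact_force: [0.8, -1.7, -0.3]
opening: 0.41
```

Request:
drive_tool:
  deltas:
    - [0,0,-0.6,0]
    - [0,0,-1,0]
    - [0,0,-1,0]
    - [0,0,-1,0]
    - [0,0,-1,0]
    - [0,0,-1,0]
    - [0,0,-1,0]
    - [0,0,-1,0]
    - [0,0,-0.9,0]
    - [0,0,-0.4,0]
    - [0,0,0,0]
    - [0,0,0,0]

```text
clock: 26.73
eef_pos: [503.5, -180.0, 215.8]
tcp_rot: [3.141, -0.0, 1.464]
contact_force: [0.0, 0.1, -1.2]
opening: 0.412
```

```bash
python3 -c "
from h import *
go(503.1,-180.8,216)
A,D=cams.grab_frame('scene')
save('g8.png',cv2.resize(A[80:230,240:380],None,fx=4,fy=4,interpolation=2))"
```

```text
pos [ 503.5 -180.   215.8] rpy [ 3.141 -0.     1.464] F [ 0.   0.1 -1.2] open 0.412 t 26.73
tool cm -0.08 -0.03 -0.02 turn 0.001
```

View pics/g8.png

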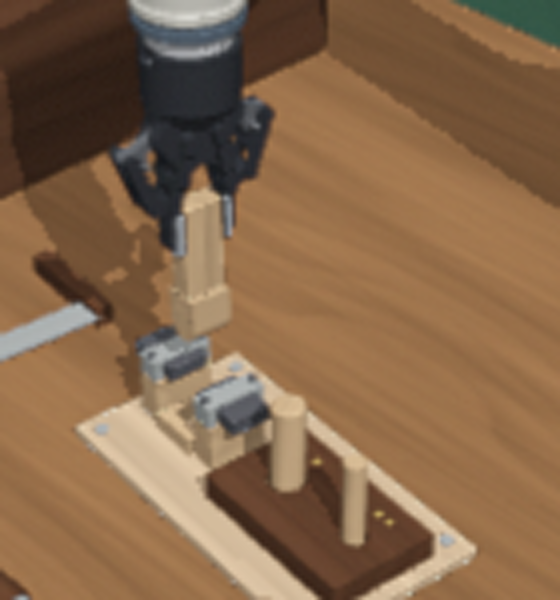

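The block hangs upright above its pocket, foot at crop (203,335), with both keepers pushed back and both dowels home. I let it settle, check the foot height and hand in.

Request:
drive_tool:
  deltas:
    - [0,0,0,0]
    - [0,0,0,0]
    - [0,0,0,0]
    - [0,0,0,0]

```text
clock: 27.12
eef_pos: [503.4, -180.0, 215.5]
tcp_rot: [-3.141, -0.0, 1.464]
contact_force: [0.2, -0.0, -1.1]
opening: 0.415
```

```bash
python3 -c "
from h import *
go(503.1,-180.8,216)
print(proj('scene',[(503.5,-180,z) for z in (85,100,115,130)]),'obs bottom',(240+203/4,80+335/4))
print('qvel',abs(r.sense()['qvel']).max())
print(job.sign_off())"
```

```text
pos [ 503.4 -180.   215.5] rpy [-3.141 -0.     1.464] F [ 0.2 -0.  -1.1] open 0.415 t 27.12
tool cm -0.08 -0.02 -0.05 turn 0.001
[[290.32017834 169.44584214]
 [290.1565276  165.75900965]
 [289.99047762 162.01948234]
 [289.82197401 158.22609389]] obs bottom (290.75, 163.75)
qvel 0.0036816699301695883
the job is handed in; nothing more can be done
None
```

The job is handed in at about 27 s. The thick dowel is in hole one, the thin dowel is in hole two, and the gripper is holding the freed block over its pocket. The hand-in gives no verdict, so this rests on my own checks.

**What I did:**
- **Thick dowel:** my first tries landed on the hole's rim, reaching up to about 46 N at the wrist. After I shifted it about 4 mm it went in and reached the floor.
- **Thin dowel:** it went in on the first try.
- **Block:** I gripped the shank and rocked it about 17 mm each way, then lifted it straight out with no noticeable resistance.

**Last checks:**
- **Dowels:** both stand upright at full depth in the last picture, and both are let go.
- **Keepers:** in the pictures both look pushed back. I did not measure how far, but the block came out freely.
- **Block:** it hangs upright with its foot about 110 mm above the bench. Its foot is within a few mm of the pocket axis, the wrist carries about 1.1 N (the block's weight), and the arm is still.
- **Bystanders:** those in view look unmoved; I did not measure them.

**What disagreed:** the top camera read about 3–5 mm off the arm's own position. The scene camera placed the holes about 3–4 mm too near itself. I corrected both by feel and by where the dowels actually seated.

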